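Line up the marver at the torch

ROBOT

A 6-joint arm with a two-finger parallel gripper is mounted at the origin on the work surface. World frame = base frame: x ahead of the robot, y to its left, z up, the work surface at z = 0. Lengths are in m, angles in rad, forces in N, time in s.
With the tool pointing down it reaches from about 0.425 to 0.95 m from the base axis. Payload 3.5 kg.
Tool frame: the origin (TCP) lies midway between the tips of the shut fingers; the grasp point (between the pads) lies 19 mm behind it; z points along the fingers, y is the line along which they close (so a half turn about z gives the same grasp; the last joint's range is limited). The gripper opens to 85 mm and grips with 20 to 120 N. Pads are 22 mm wide; open, the fingers measure 114 mm over their backs; the gripper's body (76 mm by 85 mm) begins 54 mm behind the grasp point. The pads swing forward as they close: fully open they stand 13 mm farther back than shut.
Start: joints at [-1.304, 0.286, 1.577, -0, 1.279, -0.15], TCP at [0.273, -0.617, 0.231] pointing down, gripper open.
Joint ranges: [-2.77, 2.77], [-0.9, 2.22], [0.21, 2.48], [-1.53, 4.67], [0.24, 2.81], [-2.84, 2.84]. Speed limits (rad/s): [2.79, 2.79, 3.14, 3.14, 3.14, 3.14].

INTERFACE

Orientations are given as a unit quaternion [x, y, z, w].
In Python, from plant import ctrl gives the robot as it stands.
- The arm moves only by the tool move_arm, never from a script. Its argument "plan" is a list of rows, each an object of numbers: "x", "y", "z": the shift along the tool's x, y, z in m; "yaw": the turn about the tool's z in rad; "fingers": the closure, from 0 (fully open) to 1 (shut). In form: [{"x": .., "y": .., "z": .., "yaw": .., "fingers": ..}, ...]. A call has 1 to 5 rows; each row is the pose to reach, as a shift and turn from the pose commanded when the call began, along the tool's axes at that moment; what a row does not reach only later rows make up. A row lasts 1/10 s, in which the tool goes at most 50 mm and 8.59 degrees, less where a joint would pass 70% of its speed; a pose out of reach is approached as far as the arm can. A call with a gripper value outside its range is refused whole. The fingers move at their own pace and stop on an object; "force" is the grip in N (left out, the last holds). Time passes only in rows, so rows that repeat a pose let the fingers close. It gives the time, the measured TCP pose, the force, the opening and the grip force at its end, in the units of the state.
- ctrl.get_state(): the state, without advancing time (a new reading comes with each control period).
- ctrl.read_camera(name): name is "scene" or "top" or "wrist"; returns the picture (400x640x3 uint8, red, green, blue); there is no depth.
- ctrl.camera_model(name): a dict with "intrinsics" (3x3 intrinsics, pixels), "cam_to_world" (4x4, takes a point from camera to world coordinates); the wrist camera has in their place "tool_from_camera" (4x4, takes a point from camera to tool coordinates, whose origin is the TCP and whose axes are the flange's). Camera axes: x right, y up, looking along -z (the intrinsics and any distortion apply to the point x, -y, -z); pixel columns grow to the right and rows downward; lengths in m; the calibration is good to about 2 mm. The wrist camera is an equidistant fisheye: a pixel r from the principal point sees the ray r / f radians off the axis. A picture is of the moment at which its call begins: read the wrist's pose just before it. camera_model takes no time and is no camera call.
- ctrl.sign_off(): hands the job in; it is judged then, once.
The state is a dict: "time": time; "qpos": joint angles; "dq": joint speeds; "joint_efforts": joint torques, N m; "eef_pos": TCP position; "tcp_rot": TCP orientation; "contact_force": force on the tool from outside, world axes, zero at the start; "wrist_torque": the same for the moment, N m; "opening": opening from 0.0 (shut) to 1.0 (fully open); "finger_force": force on a finger pad.
Only numpy, scipy, OpenCV 4.12 (cv2) and the standard library are available. Lean on these libraries where they do the work, as an engineer would, in place of code of your own. Each camera call takes 0.05 s, during which the arm holds its last target. There are 200 camera calls.

TASK

Push the loose copper marver plate along the counter until its long edge lies flush against the front of the torch stand's steel rail and the black line across its face points straight at the yellow clip on the rail. Only push it: never lift or tip it off the counter. Leave the gas lever shut and everything else where it stands.

Things in the scene. Friction and masses are not known exactly. Their poses are not given: they have to be found in the camera images.
- marver: Loose copper marver plate: flat slab 70 mm (its x) by 100 mm (its y) by 12 mm high, about 0.75 kg, slides on the counter with ordinary friction. A 4 mm black line crosses the middle of its top along its x. Origin at the centre of its underside, z up. Starts between robot and rail, turned up to 0.4 rad against the rail, its long +x edge roughly facing it.
- clip: Bright yellow index clip fixed on top of the rail: 20 mm (x) by 12 mm (y) by 6 mm high. Origin at its middle and underside, 18 mm above the counter, in the plane of the rail's front face; x points square to the rail, away from the robot; y runs along the rail. The marver is home with its centre 35 mm in front (-x) of this origin, level with it along y, not turned against it.
- stand: Dark steel torch stand, bolted down. Straight rail 400 mm long (its y), 20 mm deep, 18 mm high, flat upright front face; origin on the counter at the middle of that face, x away from the robot. Behind its right part (y about -130 mm) a base plate 130 mm wide, to x = 160 mm, with post and torch barrel from x = 55 to 205 mm, up to 220 mm high. The clip sits at y = -30 to 90 mm.
- shutoff (a joint): The brass gas lever on a valve behind the rail at the torch's right side (70 mm long, about 60 mm above the counter); 0 = shut, 1.57 = open. It stays where it is left. To be left shut.
- cup: Fired clay cup, 64 mm across, 70 mm tall, loose; origin at the centre of its underside. Leave alone.
- jar_green: Green glass jar, 52 mm across, 70 mm tall, loose; origin at the centre of its underside. Leave alone.
- jar_amber: Amber glass jar, 52 mm across, 70 mm tall, loose; origin at the centre of its underside. Leave alone.
- tweezers: Black steel tweezers lying along their x, about 145 mm long, 17 mm wide, 8 mm high, loose; origin on the counter near the middle. Leave alone.
- mandrel: Steel mandrel, 220 mm long, 3 mm thick along its x, with a clear glass bead 20 mm across, lying loose in two notches of a fixed aluminium rest 38 mm high; origin at the rod's middle on its axis. Leave alone.
- paddle: Black paddle with a wooden handle, 180 mm long along its x, 50 mm wide, 10 mm high, loose; origin on the counter at the middle. Leave alone.
There are look-alikes about, which are no part of the job. Of the things that look like the marver, the middle-sized one is meant.

How it is judged:
By the outcome, as a careful person would: the job done as asked, in the order asked, and still so for the second after the job is handed in, with the robot touching nothing.
It also fails if it takes over 58 s, if anything falls off the work surface, if the arm or the gripper's body presses on something with over 40 N, if the wrist force passes 120 N, or if a joint passes its speed limit or range.

## Working session

There is one attempt and no reset: what is moved stays moved. The work goes in short steps, Python scripts to look and compute and a tool call to move; the robot and the scene stay as the last step left them, time stands still between calls to the robot, and variables do not carry over. Pictures are saved under pics/ and viewed, at most 10 in all, crops included, and the job is handed in when it is done.

Besides the shell and the picture viewer there is one more tool, called after "Call:" as name(argument=value, ...), one argument or row to a line, values as JSON. move_arm: Moves the arm, as the interface text tells. Its arguments: {"type":"object","properties":{"plan":{"type":"array"},"force":{"type":"number"}},"required":["plan"]}

```bash
mkdir -p pics; ls; python3 - <<'E'
from plant import ctrl
import cv2,numpy as np
np.set_printoptions(precision=4,suppress=True)
for n in("top","scene"):
    im=ctrl.read_camera(n); cv2.imwrite(f"pics/{n}0.png",im[:,:,::-1]); m=ctrl.camera_model(n); print(n,m)
print(ctrl.camera_model("wrist")); print(ctrl.get_state())
E
```

```text
pics
top {'intrinsics': array([[392.4234,   0.    , 318.9454],
       [  0.    , 392.4234, 199.4286],
       [  0.    ,   0.    ,   1.    ]]), 'cam_to_world': array([[-0.1082,  0.973 , -0.2038,  0.352 ],
       [-0.9941, -0.1063,  0.0204,  0.0125],
       [-0.0018,  0.2048,  0.9788,  1.2226],
       [ 0.    ,  0.    ,  0.    ,  1.    ]])}
scene {'intrinsics': array([[375.2128,   0.    , 319.1239],
       [  0.    , 375.2128, 203.6379],
       [  0.    ,   0.    ,   1.    ]]), 'cam_to_world': array([[-0.823 , -0.3694,  0.4314,  1.0764],
       [ 0.5679, -0.5233,  0.6353,  0.726 ],
       [-0.0089,  0.7679,  0.6405,  0.796 ],
       [ 0.    ,  0.    ,  0.    ,  1.    ]])}
{'intrinsics': array([[309.7069,   0.    , 317.6351],
       [  0.    , 309.7069, 197.1723],
       [  0.    ,   0.    ,   1.    ]]), 'tool_from_camera': array([[-0.001 ,  0.9664,  0.257 ,  0.0664],
       [ 1.    ,  0.0011, -0.0002,  0.0011],
       [-0.0005,  0.257 , -0.9664, -0.1424],
       [ 0.    ,  0.    ,  0.    ,  1.    ]])}
{'time': 0.1, 'qpos': array([-1.304 ,  0.2871,  1.5781,  0.    ,  1.2786, -0.15  ]), 'dq': array([ 0.0004, -0.0016, -0.004 , -0.0026,  0.0017, -0.0008]), 'joint_efforts': array([  0.0015, -40.7293, -29.3698,  -0.0001,   0.0034,   0.    ]), 'eef_pos': array([ 0.2731, -0.6166,  0.2301]), 'tcp_rot': array([ 0.9784,  0.2069, -0.0001, -0.0011]), 'contact_force': array([-0.2942, -0.1096, -0.4634]), 'wrist_torque': array([ 0.0321,  0.0355, -0.0408]), 'finger_force': 0.0, 'opening': 1.0003988801603534}
```

View pics/top0.png

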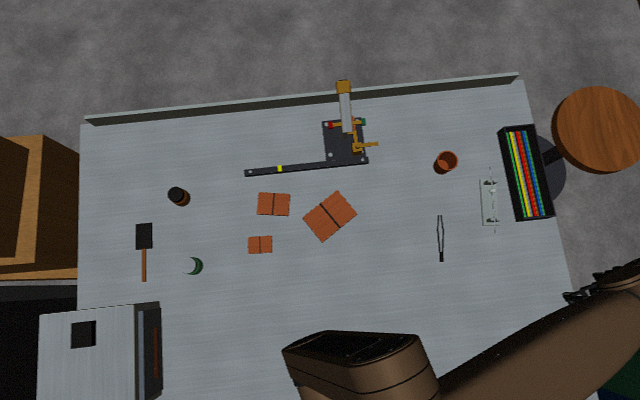

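View pics/scene0.png

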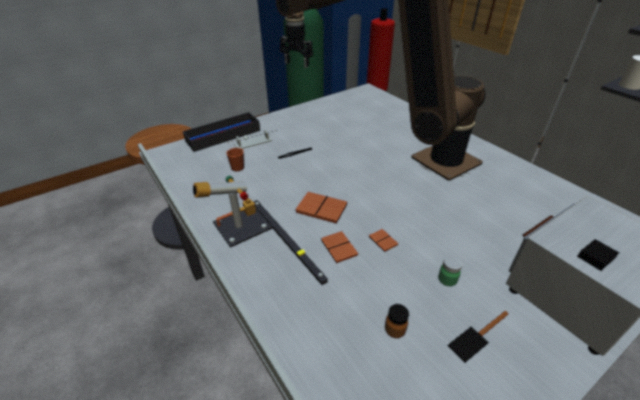

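Three copper plates appear in the top view: large at (330,216), middle at (274,204) and small at (260,244). The middle one, about 33x23 px at roughly 320 px/m, fits 100x70 mm. The yellow clip is at (279,169). Next I measure and confirm with an enlarged crop.

```bash
cat > h.py <<'E'
from plant import ctrl
import cv2,numpy as np
np.set_printoptions(precision=4,suppress=True)
def ray(n,uv,z):
    m=ctrl.camera_model(n);K=m["intrinsics"];T=m["cam_to_world"]
    uv=np.atleast_2d(uv).astype(float)
    d=np.c_[(uv[:,0]-K[0,2])/K[0,0],-(uv[:,1]-K[1,2])/K[1,1],-np.ones(len(uv))]@T[:3,:3].T
    o=T[:3,3];return (o+d*((z-o[2])/d[:,2])[:,None])[:,:2]
def mask(im,lo,hi): return cv2.inRange(cv2.cvtColor(im,cv2.COLOR_RGB2HSV),lo,hi)
def rects(n,im,z,lo,hi,amin=10,box=None):
    k=mask(im,lo,hi)
    if box: b=np.zeros_like(k);x0,y0,x1,y1=box;b[y0:y1,x0:x1]=255;k&=b
    k=cv2.morphologyEx(k,cv2.MORPH_CLOSE,np.ones((5,5)))
    out=[]
    for c in cv2.findContours(k,cv2.RETR_EXTERNAL,cv2.CHAIN_APPROX_NONE)[0]:
        if cv2.contourArea(c)<amin: continue
        w=ray(n,c[:,0,:],z); r=cv2.minAreaRect((w*1000).astype(np.float32))
        out.append((c[:,0].mean(0),np.array(r[0]),np.array(r[1]),r[2]))
    return out
COP=((3,110,60),(16,255,255)); YEL=((24,150,120),(34,255,255))
E
python3 - <<'E'
from h import *
for n in("top","scene"):
    im=cv2.imread(f"pics/{n}0.png")[:,:,::-1].copy()
    for nm,c,z in(("cop",COP,.012),("yel",YEL,.024)):
        for r in rects(n,im,z,*c,amin=(60 if nm=="cop" else 6)): print(n,nm,*r)
im=cv2.imread("pics/top0.png");print(mask(im[:,:,::-1].copy(),*COP).sum()/255, im[200,268],im[168,279])
cv2.imwrite("pics/crop0.png",cv2.resize(im[110:270,220:390],None,fx=3.5,fy=3.5,interpolation=cv2.INTER_CUBIC))
# rail dark mask lower edge
g=cv2.cvtColor(im,cv2.COLOR_BGR2GRAY)
for u in range(246,370,8): print(u,g[150:185,u])
E
```

```text
top cop [313.5775 394.5634] [43.8654 61.2118] [82.9259 31.7493] 83.81266784667969
top cop [393.8136 377.1102] [  48.6616 -166.292 ] [160.2747 197.4528] 13.462408065795898
top cop [553.9727 362.3067] [  25.7323 -649.4391] [191.343 645.7  ] 21.4115047454834
top cop [630.6795 284.1282] [ 250.2967 -908.2937] [71.1896 60.1829] 74.3163070678711
top cop [ 38.9157 274.3855] [466.1463 859.7318] [231.3239  28.5991] 86.75785064697266
top cop [143.5 265. ] [459.601  541.0003] [ 9.1887 97.512 ] 88.97927856445312
top cop [259.72 244.32] [483.4309 184.4158] [71.0931 51.5562] 85.90848541259766
top cop [273.049  203.5098] [606.8921 132.1496] [98.1352 69.6476] 80.01254272460938
top cop [329.3306 215.6942] [549.7635 -39.5845] [ 99.6201 142.1687] 32.81016159057617
top cop [446.8364 160.1818] [ 687.9637 -436.8545] [63.5037 64.2731] 55.415130615234375
top cop [ 25.9915 199.196 ] [713.4308 920.2048] [420.0188 120.7964] 0.8910605311393738
top cop [527.7052 173.0867] [ 620.4965 -682.9964] [ 13.0168 280.1398] 89.98629760742188
top cop [601.6601 128.3834] [ 747.2133 -945.3845] [268.4289 296.174 ] 74.3163070678
[... 2753 characters left out ...]
41  41  46  63  38  49  41  39  40   6  64
 138 137 132 126 133 134 134 133 132 136 133 131 128 135 132 130 130]
342 [ 43  40  40  38  41  40  43  49  40  38  41  44  47  43  42  11  44 140
 136 132 128 134 132 133 133 140 135 136 129 131 132 134 132 129 131]
350 [ 44  46  48  44  43  42  42  44  39  41  41  45  41  42  19  36 143 138
 132 131 135 134 131 132 135 131 134 131 132 135 136 132 135 130 132]
358 [101  51  30  32  35  42  43  33  43  41  42  43  42  21  20 139 134 130
 127 130 128 124 128 129 134 129 129 128 132 131 128 126 126 134 127]
366 [129 131 121 109 114 108  86  38  41  34  41  39  28  23 122 137 129 130
 130 131 127 122 130 131 135 127 130 125 125 126 130 130 131 126 128]
```

View pics/crop0.png

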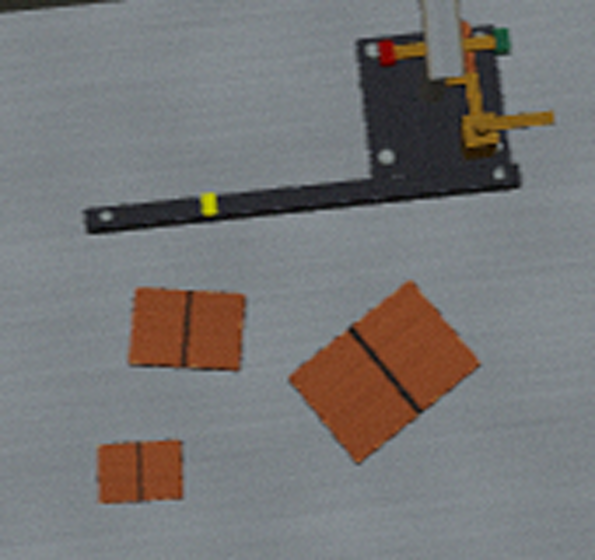

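The crop confirms it: the middle plate (70x100) lies at crop (187,330), yaw about -10°. The small one is at (140,470) and the large at (385,372). The yellow clip is at crop (209,204). Now I fit the rail edge.

```bash
cat >> h.py <<'E'
def rail(im,u0=248,u1=368,v0=150,v1=185):
    "front foot line of the rail in top view: lowest dark->bright crossing, on z=0"
    g=cv2.cvtColor(im,cv2.COLOR_RGB2GRAY).astype(float);P=[]
    for u in range(u0,u1):
        c=g[v0:v1,u]; i=np.where((c[:-1]<75)&(c[1:]>=75))[0]
        if len(i): i=i[-1]; P.append((u,v0+i+(75-c[i])/(c[i+1]-c[i])))
    w=ray("top",P,0.); f=np.polyfit(w[:,1],w[:,0],1); r=w[:,0]-np.polyval(f,w[:,1])
    k=abs(r)<.002; return np.polyfit(w[k,1],w[k,0],1),r.std(),w[:,1].max()
E
python3 - <<'E'
from h import *
im=cv2.imread("pics/top0.png")[:,:,::-1].copy()
f,s,l=rail(im);print("x=a*y+b",f,s,l,"at clip",np.polyval(f,.1015),"yaw",-np.arctan(f[0]))
E
```

```text
x=a*y+b [-0.002   0.7075] 0.00028293879793136117 0.20621689972942367 at clip 0.707253587252794 yaw 0.002026153196347542
```

Call:
move_arm(
  plan=[
    {"x":0.02,"y":-0.04,"z":0,"yaw":0.14,"fingers":0.3},
    {"x":0.04,"y":-0.08,"z":0,"yaw":0.28,"fingers":0.3},
    {"x":0.06,"y":-0.12,"z":0,"yaw":0.417,"fingers":0.3},
    {"x":0.08,"y":-0.16,"z":0,"yaw":0.417,"fingers":0.3},
    {"x":0.1,"y":-0.2,"z":0,"yaw":0.417,"fingers":0.3},
  ],
)

```text
time: 0.6
eef_pos: [0.2835, -0.3917, 0.2306]
tcp_rot: [1.0, -0.0, -0.0, -0.001]
contact_force: [0.4, 0.1, 1.3]
opening: 0.698
finger_force: 0.0
```

Call:
move_arm(
  plan=[
    {"x":0.04,"y":-0.03,"z":0,"yaw":0,"fingers":0.3},
    {"x":0.08,"y":-0.06,"z":0,"yaw":0,"fingers":0.3},
    {"x":0.12,"y":-0.09,"z":0,"yaw":0,"fingers":0.3},
    {"x":0.16,"y":-0.12,"z":0,"yaw":0,"fingers":0.3},
    {"x":0.2,"y":-0.15,"z":0,"yaw":0,"fingers":0.3},
  ],
)

```text
time: 1.1
eef_pos: [0.4849, -0.2421, 0.2311]
tcp_rot: [1.0, -0.0, -0.0, 0.0]
contact_force: [0.3, -0.9, 0.6]
opening: 0.696
finger_force: 0.0
```

Call:
move_arm(
  plan=[
    {"x":0.01,"y":-0.045,"z":0,"yaw":0,"fingers":0.3},
    {"x":0.02,"y":-0.09,"z":0,"yaw":0,"fingers":0.3},
    {"x":0.03,"y":-0.135,"z":0,"yaw":0,"fingers":0.3},
    {"x":0.04,"y":-0.18,"z":0,"yaw":0,"fingers":0.3},
    {"x":0.05,"y":-0.225,"z":0,"yaw":0,"fingers":0.3},
  ],
)

```text
time: 1.6
eef_pos: [0.5336, -0.0169, 0.2309]
tcp_rot: [1.0, -0.0, -0.0, -0.0]
contact_force: [0.3, 0.3, -0.1]
opening: 0.698
finger_force: 0.0
```

Call:
move_arm(
  plan=[
    {"x":0.0,"y":-0.045,"z":0.03,"yaw":0,"fingers":0.6},
    {"x":0.004,"y":-0.09,"z":0.06,"yaw":0,"fingers":0.6},
    {"x":0.004,"y":-0.135,"z":0.09,"yaw":0,"fingers":0.6},
    {"x":0.004,"y":-0.154,"z":0.12,"yaw":0,"fingers":0.6},
    {"x":0.004,"y":-0.154,"z":0.16,"yaw":0,"fingers":0.6},
  ],
)

```text
time: 2.1
eef_pos: [0.5378, 0.1385, 0.0706]
tcp_rot: [1.0, 0.002, 0.001, -0.0]
contact_force: [0.6, -0.3, -0.0]
opening: 0.404
finger_force: 0.0
```

```bash
python3 - <<'E'
from h import *
print(ctrl.get_state()["eef_pos"])
im=ctrl.read_camera("wrist");cv2.imwrite("pics/w1.png",im[:,:,::-1])
E
```

```text
[0.5378 0.1385 0.0706]
```

View pics/w1.png

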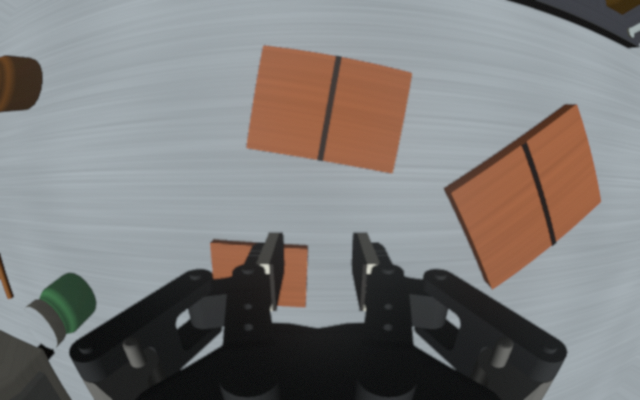

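The wrist view shows the marver, centre (330,108), ahead of the fingers. The small plate at (258,272) sits behind them and the large one is to the right; the descent spot is clear.

Call:
move_arm(
  plan=[
    {"x":0.002,"y":0,"z":0.03,"yaw":0,"fingers":0.6},
    {"x":0.002,"y":0,"z":0.055,"yaw":0,"fingers":0.6},
    {"x":0.002,"y":0,"z":0.066,"yaw":0,"fingers":0.6},
    {"x":0.002,"y":0,"z":0.067,"yaw":0,"fingers":0.6},
  ],
)

```text
time: 2.55
eef_pos: [0.5387, 0.1347, 0.0031]
tcp_rot: [1.0, -0.0, -0.002, 0.0]
contact_force: [-0.5, -0.5, -0.1]
opening: 0.398
finger_force: 0.0
```

Call:
move_arm(
  plan=[
    {"x":0.008,"y":0,"z":0,"yaw":0,"fingers":0.6},
    {"x":0.016,"y":0,"z":0,"yaw":0,"fingers":0.6},
    {"x":0.024,"y":0,"z":0,"yaw":0,"fingers":0.6},
    {"x":0.032,"y":0,"z":0,"yaw":0,"fingers":0.6},
    {"x":0.04,"y":0,"z":0,"yaw":0,"fingers":0.6},
  ],
)

```text
time: 3.05
eef_pos: [0.5786, 0.1346, 0.0049]
tcp_rot: [1.0, -0.0, -0.003, 0.001]
contact_force: [-7.7, -1.7, 5.0]
opening: 0.398
finger_force: 3.7
```

```bash
cat >> h.py <<'E'
def wray(uv,z):
    s=ctrl.get_state();m=ctrl.camera_model("wrist");K=m["intrinsics"];T=m["tool_from_camera"]
    from scipy.spatial.transform import Rotation as R
    Q=R.from_quat(s["tcp_rot"]).as_matrix()
    uv=np.atleast_2d(uv).astype(float);p=uv-K[:2,2];r=np.hypot(*p.T);t=r/K[0,0]
    d=np.c_[np.sin(t)*p[:,0]/r,-np.sin(t)*p[:,1]/r,-np.cos(t)]@T[:3,:3].T@Q.T
    o=Q@T[:3,3]+s["eef_pos"];return (o+d*((z-o[2])/d[:,2])[:,None])[:,:2]
def look(tag,c0=(.66,.11)):
    "marver and clip from top, scene"
    for n in("top","scene"):
        im=ctrl.read_camera(n);cv2.imwrite(f"pics/{n}_{tag}.png",im[:,:,::-1])
        for r in rects(n,im,.012,*COP,amin=60):
            if np.hypot(*(r[1]/1000-c0))<.12 and r[2].max()<112: print(n,"marver",r[1],r[2],r[3])
        for r in rects(n,im,.024,*YEL,amin=5):
            if np.hypot(*(r[1]/1000-(.717,.10)))<.05: print(n,"clip",r[1],r[2])
    s=ctrl.get_state();print(s["time"],s["eef_pos"],s["contact_force"])
E
python3 -c "
from h import *
look('a')"
```

```text
top clip [717.0406 101.1302] [18.8561 13.0273]
scene marver [624.8458 141.3304] [100.3735  73.4654] 89.28202819824219
scene clip [719.2255 102.475 ] [15.0609 16.872 ]
3.15 [0.5807 0.1347 0.0051] [-1.7666 -0.2558  1.4502]
```

Call:
move_arm(
  plan=[
    {"x":0.007,"y":0,"z":0,"yaw":0,"fingers":0.6},
    {"x":0.014,"y":0,"z":0,"yaw":0,"fingers":0.6},
    {"x":0.021,"y":0,"z":0,"yaw":0,"fingers":0.6},
    {"x":0.01,"y":0,"z":0,"yaw":0,"fingers":0.6},
    {"x":0.0,"y":0,"z":-0.03,"yaw":0,"fingers":0.8},
  ],
)

```text
time: 3.65
eef_pos: [0.5767, 0.1349, 0.0309]
tcp_rot: [1.0, -0.0, -0.003, 0.0]
contact_force: [-0.5, -0.0, 0.4]
opening: 0.245
finger_force: 0.0
```

Call:
move_arm(
  plan=[
    {"x":0.01,"y":-0.04,"z":-0.02,"yaw":0,"fingers":1},
    {"x":0.04,"y":-0.08,"z":-0.02,"yaw":0,"fingers":1},
    {"x":0.063,"y":-0.1,"z":-0.02,"yaw":0,"fingers":1},
    {"x":0.063,"y":-0.1,"z":0.0,"yaw":0,"fingers":1},
    {"x":0.063,"y":-0.1,"z":0.0,"yaw":0,"fingers":1},
  ],
)

```text
time: 4.15
eef_pos: [0.6415, 0.2356, 0.0321]
tcp_rot: [1.0, 0.001, -0.001, 0.0]
contact_force: [-0.7, 0.1, 0.1]
opening: 0.002
finger_force: 0.0
```

```bash
python3 -c "
from h import *
look('b')"
```

```text
top marver [644.4733 137.5426] [69.3815 98.2811] 0.24780726432800293
top clip [716.7108 102.6005] [12.7039 19.9237]
scene marver [644.2645 142.8098] [99.6719 73.9676] 89.83541107177734
scene clip [719.2255 102.475 ] [15.0609 16.872 ]
4.25 [0.642  0.2349 0.0337] [-0.5513  0.3239  0.1517]
```

Call:
move_arm(
  plan=[
    {"x":0.002,"y":0,"z":0.015,"yaw":0,"fingers":1},
    {"x":0.002,"y":0,"z":0.03,"yaw":0,"fingers":1},
    {"x":0.002,"y":0.015,"z":0.03,"yaw":0,"fingers":1},
    {"x":0.002,"y":0.025,"z":0.03,"yaw":0,"fingers":1},
    {"x":0.002,"y":0.033,"z":0.03,"yaw":0,"fingers":1},
  ],
)

```text
time: 4.75
eef_pos: [0.6451, 0.2005, 0.0045]
tcp_rot: [1.0, -0.001, 0.0, 0.0]
contact_force: [0.2, -0.9, 1.0]
opening: -0.001
finger_force: 0.0
```

Call:
move_arm(
  plan=[
    {"x":0,"y":0.008,"z":0,"yaw":0,"fingers":1},
    {"x":0,"y":0.016,"z":0,"yaw":0,"fingers":1},
    {"x":0,"y":0.023,"z":0,"yaw":0,"fingers":1},
    {"x":0,"y":0.029,"z":0,"yaw":0,"fingers":1},
    {"x":0,"y":0.029,"z":0,"yaw":0,"fingers":1},
  ],
)

```text
time: 5.25
eef_pos: [0.6452, 0.1723, 0.0048]
tcp_rot: [1.0, -0.0, 0.0, 0.0]
contact_force: [-0.7, 2.1, 1.4]
opening: -0.001
finger_force: 0.8
```

```bash
python3 -c "
from h import *
look('c')"
```

```text
top marver [644.5303 111.7015] [69.1298 99.2608] 1.05215585231781
top clip [717.0406 101.1302] [18.8561 13.0273]
scene marver [649.0948 115.7596] [100.5237  64.0624] 89.30340576171875
scene clip [719.2257 102.4753] [15.0604 16.872 ]
5.35 [0.6452 0.1724 0.0047] [0.2004 0.0587 0.7501]
```

Call:
move_arm(
  plan=[
    {"x":0,"y":0.004,"z":0,"yaw":0,"fingers":1},
    {"x":0,"y":0.009,"z":0,"yaw":0,"fingers":1},
    {"x":0,"y":0.009,"z":0,"yaw":0,"fingers":1},
    {"x":0,"y":-0.01,"z":0,"yaw":0,"fingers":1},
    {"x":0,"y":-0.02,"z":-0.02,"yaw":0,"fingers":0.8},
  ],
)

```text
time: 5.85
eef_pos: [0.6419, 0.1935, 0.0207]
tcp_rot: [1.0, 0.0, -0.004, 0.001]
contact_force: [-0.3, 0.3, 0.4]
opening: 0.156
finger_force: 0.0
```

Call:
move_arm(
  plan=[
    {"x":-0.04,"y":0.01,"z":-0.02,"yaw":0,"fingers":0.6},
    {"x":-0.08,"y":0.04,"z":-0.03,"yaw":0,"fingers":0.6},
    {"x":-0.08,"y":0.08,"z":-0.04,"yaw":0,"fingers":0.6},
    {"x":-0.08,"y":0.082,"z":-0.05,"yaw":0,"fingers":0.6},
    {"x":-0.08,"y":0.082,"z":-0.05,"yaw":0,"fingers":0.6},
  ],
)

```text
time: 6.35
eef_pos: [0.5661, 0.1108, 0.076]
tcp_rot: [1.0, -0.001, 0.002, 0.0]
contact_force: [0.3, 0.3, -0.5]
opening: 0.399
finger_force: 0.0
```

```bash
cat >> h.py <<'E'
def wlook(tag):
    im=ctrl.read_camera("wrist");cv2.imwrite(f"pics/w_{tag}.png",im[:,:,::-1])
    k=cv2.morphologyEx(mask(im,*COP),cv2.MORPH_CLOSE,np.ones((13,13)))
    for c in cv2.findContours(k,cv2.RETR_EXTERNAL,cv2.CHAIN_APPROX_NONE)[0]:
        if cv2.contourArea(c)<2000: continue
        r=cv2.minAreaRect((wray(c[:,0],.012)*1000).astype(np.float32)); print("cop",np.array(r[0]),np.array(r[1]),r[2])
        if 93<max(r[1])<108:
            g=cv2.cvtColor(im,cv2.COLOR_RGB2GRAY);ins=cv2.erode(cv2.drawContours(np.zeros_like(k),[c],-1,255,-1),np.ones((9,9)))
            y,x=np.where((ins>0)&(g<65));w=wray(np.c_[x,y],.012);f=np.polyfit(w[:,0],w[:,1],1)
            print("line n",len(x),"y at .672/.707",np.polyval(f,[.672,.707]),"slope",f[0])
    for c in cv2.findContours(mask(im,*YEL),cv2.RETR_EXTERNAL,cv2.CHAIN_APPROX_NONE)[0]:
        if cv2.contourArea(c)<20: continue
        w=wray(c[:,0],.024);r=cv2.minAreaRect((w*1000).astype(np.float32));print("yel",np.array(r[0]),np.array(r[1]),r[2])
E
python3 -c "
from h import *
look('d');wlook('d')"
```

```text
top clip [716.7429 102.5976] [12.7039 19.8593]
scene marver [647.7673 108.6368] [99.8642 67.1475] 89.85235595703125
scene clip [719.2256 102.475 ] [15.0609 16.872 ]
6.45 [0.5654 0.1118 0.0745] [ 0.1338  1.1407 -0.4385]
cop [553.3787 -41.3315] [105.2633 143.0947] 32.979347229003906
cop [647.9567 102.5859] [67.8998 97.519 ] 0.5920091271400452
line n 258 y at .672/.707 [0.1029 0.1034] slope 0.01450411255793093
```

View pics/w_d.png

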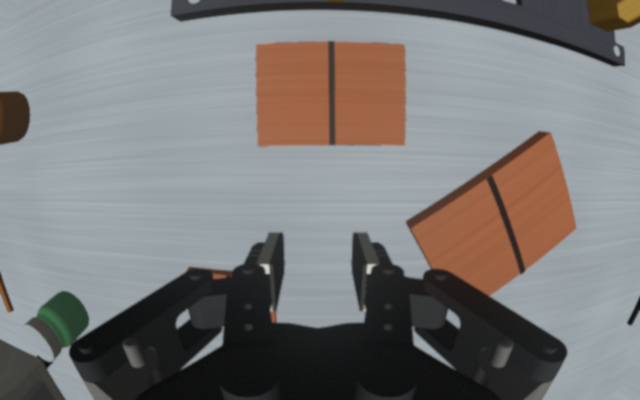

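The wrist view shows the marver square below the rail, its line at u≈332 and the clip just at the top edge at u≈335. Next I push it onto the rail.

Call:
move_arm(
  plan=[
    {"x":0.014,"y":0.009,"z":0.03,"yaw":0,"fingers":0.6},
    {"x":0.016,"y":0.009,"z":0.06,"yaw":0,"fingers":0.6},
    {"x":0.016,"y":0.009,"z":0.072,"yaw":0,"fingers":0.6},
    {"x":0.016,"y":0.009,"z":0.072,"yaw":0,"fingers":0.6},
  ],
)

```text
time: 6.9
eef_pos: [0.58, 0.1029, 0.0009]
tcp_rot: [1.0, 0.0, -0.002, 0.0]
contact_force: [0.5, 0.3, 0.8]
opening: 0.402
finger_force: 0.0
```

Call:
move_arm(
  plan=[
    {"x":0.01,"y":0,"z":0,"yaw":0,"fingers":0.6},
    {"x":0.018,"y":0,"z":0,"yaw":0,"fingers":0.6},
    {"x":0.025,"y":0,"z":0,"yaw":0,"fingers":0.6},
    {"x":0.032,"y":0,"z":0,"yaw":0,"fingers":0.6},
    {"x":0.038,"y":0,"z":0,"yaw":0,"fingers":0.6},
  ],
)

```text
time: 7.4
eef_pos: [0.6164, 0.1025, 0.0024]
tcp_rot: [1.0, 0.0, -0.005, -0.0]
contact_force: [-9.4, -0.7, 7.3]
opening: 0.4
finger_force: 4.8
```

Call:
move_arm(
  plan=[
    {"x":0.004,"y":0,"z":0,"yaw":0,"fingers":0.6},
    {"x":0.008,"y":0,"z":0,"yaw":0,"fingers":0.6},
    {"x":0.011,"y":0,"z":0,"yaw":0,"fingers":0.6},
    {"x":0.011,"y":0,"z":0,"yaw":0,"fingers":0.6},
  ],
)

```text
time: 7.8
eef_pos: [0.6273, 0.1025, 0.0024]
tcp_rot: [1.0, 0.0, -0.005, 0.0]
contact_force: [-9.5, -0.2, 7.3]
opening: 0.399
finger_force: 4.6
```

```bash
python3 -c "
from h import *
look('e');wlook('e')"
```

```text
scene marver [669.7153 107.675 ] [100.6301  68.8539] 89.94939422607422
scene clip [717.0524 101.6692] [18.8774 19.5028]
7.9 [0.6273 0.1024 0.0024] [-8.9139 -0.8628  6.5297]
cop [571.7852 -67.2621] [115.3074  81.972 ] 32.79588317871094
cop [675.3525 101.8005] [98.1671 70.145 ] 89.95771789550781
line n 584 y at .672/.707 [0.1017 0.1019] slope 0.0048589970040039815
yel [719.5223  99.9002] [19.4926 11.4729] 0.027852622792124748
```

Call:
move_arm(
  plan=[
    {"x":0.002,"y":0,"z":0,"yaw":0,"fingers":0.6},
    {"x":0.003,"y":0,"z":0,"yaw":0,"fingers":0.6},
    {"x":0.004,"y":0,"z":0,"yaw":0,"fingers":0.6},
  ],
)

```text
time: 8.25
eef_pos: [0.6274, 0.1025, 0.0024]
tcp_rot: [1.0, 0.0, -0.01, 0.0]
contact_force: [-21.5, -0.3, 16.8]
opening: 0.397
finger_force: 10.7
```

Call:
move_arm(
  plan=[
    {"x":-0.01,"y":0,"z":0,"yaw":0,"fingers":0.6},
    {"x":-0.02,"y":0,"z":-0.03,"yaw":0,"fingers":0.8},
    {"x":-0.01,"y":0,"z":-0.06,"yaw":0,"fingers":1},
    {"x":0.0,"y":0,"z":-0.08,"yaw":0,"fingers":1},
    {"x":0.0,"y":0,"z":-0.08,"yaw":0,"fingers":1},
  ],
)

```text
time: 8.75
eef_pos: [0.6385, 0.1021, 0.0873]
tcp_rot: [1.0, -0.0, 0.006, 0.0]
contact_force: [0.4, -0.6, 0.3]
opening: -0.001
finger_force: 0.0
```

```bash
python3 -c "
from h import *
look('f');wlook('f')"
```

```text
scene marver [672.3943 107.9595] [ 64.4913 100.7254] 0.6408234238624573
scene clip [717.1156 102.4415] [22.0605 15.9795]
8.85 [0.6342 0.1021 0.0823] [ 0.0589 -1.0037 -0.5999]
cop [561.9223 -54.193 ] [108.5611 108.5631] 33.09564971923828
cop [674.7301 101.7776] [97.076  68.3357] 89.94164276123047
line n 126 y at .672/.707 [0.1018 0.1018] slope 0.0020383783979359997
yel [717.8491 100.0762] [18.8409 11.4126] 0.007069921586662531
```

View pics/w_f.png

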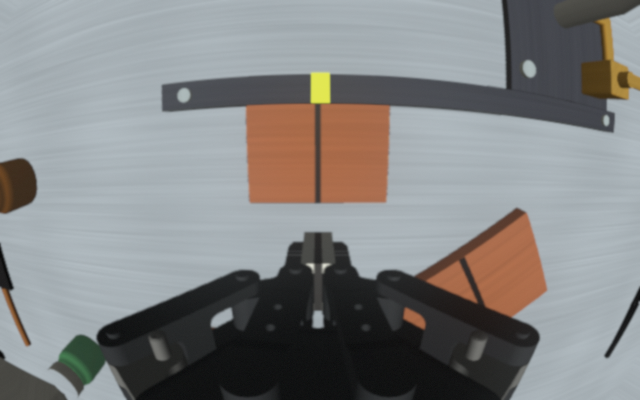

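The wrist view shows the marver flush against the rail. Its line is at u≈318 and the clip centre at u≈320.5, so it needs about 1.7 mm more toward -y.

Call:
move_arm(
  plan=[
    {"x":0.017,"y":-0.042,"z":0,"yaw":0,"fingers":1},
    {"x":0.034,"y":-0.083,"z":0.02,"yaw":0,"fingers":1},
    {"x":0.034,"y":-0.083,"z":0.05,"yaw":0,"fingers":1},
    {"x":0.034,"y":-0.083,"z":0.078,"yaw":0,"fingers":1},
    {"x":0.034,"y":-0.083,"z":0.078,"yaw":0,"fingers":1},
  ],
)

```text
time: 9.4
eef_pos: [0.6667, 0.1855, 0.0014]
tcp_rot: [1.0, 0.0, -0.002, 0.0]
contact_force: [-0.1, -1.2, 0.6]
opening: 0.0
finger_force: 0.0
```

Call:
move_arm(
  plan=[
    {"x":0,"y":0.01,"z":0,"yaw":0,"fingers":1},
    {"x":0,"y":0.018,"z":0,"yaw":0,"fingers":1},
    {"x":0,"y":0.021,"z":0,"yaw":0,"fingers":1},
    {"x":0,"y":0.021,"z":0,"yaw":0,"fingers":1},
  ],
)

```text
time: 9.8
eef_pos: [0.6672, 0.1633, 0.0037]
tcp_rot: [1.0, -0.001, -0.001, 0.0]
contact_force: [-0.5, 0.4, -0.1]
opening: 0.003
finger_force: 0.0
```

```bash
python3 -c "
from h import *
look('g');wlook('g')"
```

```text
top clip [717.0406 101.1302] [18.8561 13.0273]
scene marver [672.5838 106.1654] [100.2192  65.5309] 88.3890380859375
scene clip [717.0524 101.6692] [18.8774 19.5028]
9.9 [0.6679 0.1635 0.0044] [0.4092 0.1211 0.1802]
cop [555.4731 -52.0646] [135.1844 126.0081] 32.699302673339844
cop [675.0814 101.3835] [68.4932 98.9183] 0.03990373760461807
line n 537 y at .672/.707 [0.1005 0.1006] slope 0.000328709783254768
yel [720.0581 100.5901] [20.517  12.8994] 0.9097363352775574
```

Call:
move_arm(
  plan=[
    {"x":0,"y":0.001,"z":0,"yaw":0,"fingers":1},
    {"x":0,"y":0.001,"z":0,"yaw":0,"fingers":1},
  ],
)

```text
time: 10.15
eef_pos: [0.6681, 0.163, 0.0046]
tcp_rot: [1.0, -0.0, 0.0, 0.0]
contact_force: [0.5, 0.5, 0.7]
opening: 0.001
finger_force: 0.0
```

Call:
move_arm(
  plan=[
    {"x":0,"y":-0.015,"z":0,"yaw":0,"fingers":1},
    {"x":0,"y":-0.02,"z":-0.04,"yaw":0,"fingers":1},
    {"x":-0.017,"y":0.02,"z":-0.08,"yaw":0,"fingers":1},
    {"x":-0.034,"y":0.061,"z":-0.08,"yaw":0,"fingers":1},
    {"x":-0.034,"y":0.061,"z":-0.08,"yaw":0,"fingers":1},
  ],
)

```text
time: 10.65
eef_pos: [0.6337, 0.0995, 0.0866]
tcp_rot: [1.0, -0.001, 0.001, 0.001]
contact_force: [-0.4, 0.5, -0.4]
opening: -0.001
finger_force: 0.0
```

```bash
python3 -c "
from h import *
look('h');wlook('h')"
```

```text
scene marver [671.9334 106.2473] [100.6095  64.6701] 89.78654479980469
scene clip [717.3792 102.9692] [21.4897 16.0786]
10.75 [0.6339 0.1021 0.0849] [ 0.7409  0.3451 -0.0761]
cop [562.8398 -53.1352] [107.6314 110.9122] 32.97372817993164
cop [675.7964 101.1458] [97.628  68.7688] 89.9997787475586
line n 137 y at .672/.707 [0.1012 0.1012] slope 0.0017454498237334836
yel [719.209  101.0354] [10.9734 19.1779] 89.96149444580078
```

```bash
cat > fine.py <<'E'
from h import *
D=[];S=[]
for i in range(5):
    im=ctrl.read_camera("wrist").astype(float)
    b=im[:,:,0:2].min(2)-im[:,:,2]          # yellowness
    b=np.clip(b-40,0,None); b[:40]=0; b[150:]=0; b[:,:270]=0; b[:,370:]=0
    v,u=np.mgrid[:400,:640]; cy=np.array([(b*u).sum(),(b*v).sum()])/b.sum()
    v0=int(cy[1])+24; P=[]
    for r in range(v0,v0+70):
        c=im[r,290:350,0]; w=np.clip(np.median(c)*.75-c,0,None); P.append(((w*np.arange(290,350)).sum()/w.sum(),r))
    f=np.polyfit(*(lambda L:(L[:,0],L[:,1]))(wray(P,.012)),1); k=wray(cy,.024)[0]
    D.append(np.polyval(f,.69)-k[1]);S.append(f[0])
D=np.array(D);print("line-clip mm",D*1000,"slope",np.array(S),"clip px",cy,"line px",P[0],P[-1])
e=ctrl.get_state();print(e["eef_pos"],e["time"])
E
python3 fine.py
```

```text
line-clip mm [0.2632 0.2987 0.3267 0.3221 0.3868] slope [ 0.0019  0.0021  0.0015  0.0004 -0.0013] clip px [322.1174  87.43  ] line px (np.float64(321.26586433260394), 111) (np.float64(321.13709677419354), 180)
[0.6338 0.1032 0.0837] 11.05
```

```bash
python3 - <<'E'
import cv2
a=cv2.imread("pics/w_h.png")[60:130,220:420];b=cv2.imread("pics/w_f.png")[60:130,220:420]
cv2.imwrite("pics/crop_h.png",cv2.resize(cv2.vconcat([a,b]),None,fx=4,fy=4,interpolation=cv2.INTER_CUBIC))
E
```

```text
(no output)
```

View pics/crop_h.png

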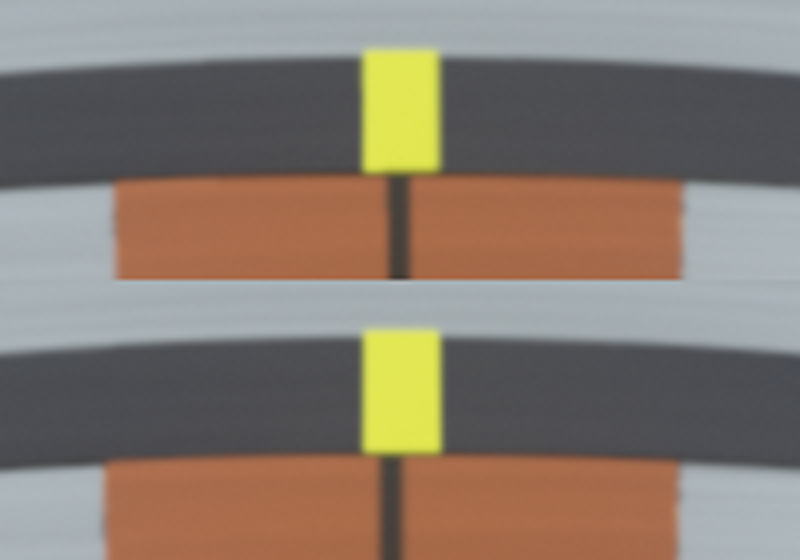

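The crop shows the line (399) centred under the clip (401) and no gap along the rail. One light re-press from behind will make sure it is flush.

Call:
move_arm(
  plan=[
    {"x":-0.022,"y":0,"z":0.0,"yaw":0,"fingers":0.6},
    {"x":-0.022,"y":0,"z":0.02,"yaw":0,"fingers":0.6},
    {"x":-0.022,"y":0,"z":0.05,"yaw":0,"fingers":0.6},
    {"x":-0.022,"y":0,"z":0.08,"yaw":0,"fingers":0.6},
    {"x":-0.022,"y":0,"z":0.08,"yaw":0,"fingers":0.6},
  ],
)

```text
time: 11.55
eef_pos: [0.6106, 0.1027, 0.0012]
tcp_rot: [1.0, 0.0, -0.002, -0.0]
contact_force: [-0.3, -0.2, 0.4]
opening: 0.402
finger_force: 0.0
```

Call:
move_arm(
  plan=[
    {"x":0.006,"y":0,"z":0,"yaw":0,"fingers":0.6},
    {"x":0.012,"y":0,"z":0,"yaw":0,"fingers":0.6},
    {"x":0.015,"y":0,"z":0,"yaw":0,"fingers":0.6},
    {"x":0.017,"y":0,"z":0,"yaw":0,"fingers":0.6},
    {"x":0.017,"y":0,"z":0,"yaw":0,"fingers":0.6},
  ],
)

```text
time: 12.05
eef_pos: [0.6274, 0.1023, 0.0049]
tcp_rot: [1.0, 0.0, -0.003, -0.0]
contact_force: [-4.9, -0.0, 4.5]
opening: 0.4
finger_force: 3.1
```

Call:
move_arm(
  plan=[
    {"x":0.002,"y":0,"z":0,"yaw":0,"fingers":0.6},
    {"x":0.003,"y":0,"z":0,"yaw":0,"fingers":0.6},
  ],
)

```text
time: 12.25
eef_pos: [0.6275, 0.1023, 0.0048]
tcp_rot: [1.0, 0.0, -0.007, 0.0]
contact_force: [-14.6, -0.9, 13.0]
opening: 0.4
finger_force: 7.7
```

Call:
move_arm(
  plan=[
    {"x":-0.01,"y":0,"z":0,"yaw":0,"fingers":0.6},
    {"x":-0.02,"y":0,"z":-0.03,"yaw":0,"fingers":0.8},
    {"x":-0.01,"y":0,"z":-0.06,"yaw":0,"fingers":1},
    {"x":0.003,"y":0,"z":-0.08,"yaw":0,"fingers":1},
    {"x":0.003,"y":0,"z":-0.08,"yaw":0,"fingers":1},
  ],
)

```text
time: 12.75
eef_pos: [0.6393, 0.102, 0.0895]
tcp_rot: [1.0, -0.0, 0.006, 0.0]
contact_force: [0.8, 0.7, -0.2]
opening: 0.001
finger_force: 0.0
```

```bash
python3 fine.py; python3 -c "
from h import *
wlook('i')"
```

```text
line-clip mm [0.3817 0.2511 0.3394 0.4298 0.3851] slope [ 0.0009 -0.0013  0.001   0.001  -0.0014] clip px [320.0058  85.7498] line px (np.float64(319.3523489932886), 109) (np.float64(319.3336520076482), 178)
[0.633  0.1021 0.082 ] 13.0
cop [562.4641 -54.2204] [108.0006 111.1076] 32.814613342285156
cop [676.1458 100.4581] [97.972  68.7979] 89.92692565917969
line n 137 y at .672/.707 [0.1004 0.1005] slope 0.000629178072344374
yel [719.2918 100.0694] [11.467  18.9556] 89.98640441894531
```

The plate is flush and square, with the line about 0.35 mm off the clip centre, and the robot is clear. Handing in.

```bash
python3 -c "
from plant import ctrl
print(ctrl.sign_off())"
```

```text
the job is handed in; nothing more can be done
None
```

The middle-sized marver plate was only pushed: it now lies flush and square against the rail with its line about 0.35 mm from the clip centre, the robot touched nothing else, and the job was handed in at about 13 s.

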